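# Shut the sliding crate lid and drop its latch bar

### The arm

A 7-joint arm with a two-finger parallel gripper is mounted at the origin on the work surface; the furniture and walls round the work are solid. World frame = base frame: x ahead of the robot, y to its left, z up, the work surface at z = 0. Lengths are in m, angles in rad, forces in N, time in s.
With the tool pointing down it reaches from about 0.425 to 0.95 m from the base axis. Payload 4.7 kg.
Tool frame: the origin (TCP) lies on the centre line of the jaws, within the pads' length; the fingertips stand robot.nose_length ahead of it and the grasp point (between the pads) lies 8 mm behind it (robot.nose_length is the distance from the TCP to the fingertips, in m); z points along the fingers, x is the direction in which the jaws open and shut, and the axes are right-handed (so a half turn about z gives the same grasp; the last joint's range is limited). The gripper opens to 85 mm and grips with 20 to 120 N. Pads are 22 mm wide; open, the fingers measure 114 mm over their backs; the gripper's body (76 mm by 85 mm) begins 54 mm behind the grasp point. The pads swing forward as they close: fully open they stand 13 mm farther back than shut.
Start: joints at [1.071, 0.469, -0.049, 1.532, 0.024, 1.141, -0.082], TCP at [0.306, -0.602, 0.218] pointing down, gripper open.
Joint ranges: [-2.59, 2.59], [-0.33, 1.99], [-1.39, 1.29], [0.1, 2.45], [-1.04, 4.18], [0.21, 1.99], [-2.66, 2.66]. Speed limits (rad/s): [2.57, 2.57, 3.14, 3.14, 3.14, 3.14, 3.14].

### API

Orientations are given as [roll, pitch, yaw] about the fixed x, y, z axes, in that order (R = Rz(yaw) Ry(pitch) Rx(roll)).
In Python, from plant import robot gives the robot as it stands. Calls block until the motion is done:
- robot.goto(position, orientation): joint-space move of the TCP to a pose.
- robot.move_straight(position, vel=0.15, attitude=None, contact_N=None): straight line of the TCP; attitude=None keeps the orientation; vel is the mean speed in m/s. With contact_N (N) it stops when the force on the tool has changed by that much, and returns True; else False.
- robot.move_joints(angles): joint-space move.
- robot.grip(opening, strength=None): opening from 0.0 (shut) to 1.0 (fully open); strength is the grip in N (None keeps the last); returns when the fingers have stopped.
- robot.sleep(seconds).
- robot.inverse_kinematics(position, orientation): joint angles nearest the present ones, or None.
- robot.sense(): the state.
- robot.grab_frame(name): name is "scene" or "side" or "wrist"; returns a dict with "image" (480x640x3 uint8, red, green, blue), "range_z" (480x640 float32, m along the optical axis (not along the pixel's ray), 0 where there is no reading), "fx", "fy", "cx", "cy" (pixels), "dist_coeffs" ([k1, k2, p1, p2, k3] as OpenCV has them; the pictures are not rectified), "R" (3x3) and "t" (3): a world point X has camera coordinates R X + t. Camera axes: x right, y down, z forward; pixel columns grow to the right and rows downward; lengths in m; the calibration is good to about 2 mm. A picture is of the moment at which its call begins.
A pose or a line that the arm cannot do raises robot.IKError and nothing moves.
- robot.close_job(): hands the job in, once; it reports no verdict.
The state is a dict: "t": time; "joint_pos": joint angles; "joint_velocities": joint speeds; "effort": joint torques, N m; "tcp_pos": TCP position; "tcp_rot": TCP orientation; "wrist_force": force on the tool from outside, world axes, zero at the start; "torque": the same for the moment, N m; "opening": opening from 0.0 (shut) to 1.0 (fully open).
Only numpy, scipy, OpenCV 4.12 (cv2) and the standard library are available. Lean on these libraries where they do the work, as an engineer would, in place of code of your own. Each camera call takes 0.05 s, during which the arm holds its last target.

### The job

Close the plywood crate: lift the steel latch bar over the low lug of its keeper, slide the lid shut against its sprung buffer, and let the bar drop all the way into the keeper's notch so that the lid stays shut when you let go. Find the notch gently: do not shove the clamped keeper along its screw slots. Do not knock over the spice jar standing by the crate.

Things in the scene. Friction and masses are not known exactly. Their poses are not given: they have to be found in the camera images.
- crate: Plywood crate fixed to the table, 170 x 220 mm in plan (own x, y), walls 100 mm high, lid rails on top to z = 114 mm. Origin: centre of its underside, z up. Its front wall, with the keeper, faces its own -x (the robot); the lid closes towards its own -y. Two mushrooms lie inside.
- keeper_place (a point): Fixed point of the crate (crate x -99, y -30, z 118 mm): the middle of the keeper's adjusting range. The keeper is a dark steel piece on the front wall, crate x -89 to -109 mm, screwed through slots: the middle of its notch lies within 18 mm of this point along the crate's y, where is not reported. The bar coming up against the stop post shows it.
- keeper_slots (a point): Fixed point of the crate at the keeper's foot (x -87, y -30, z 78 mm). The closing bar meets, along the crate's -y: a low lug 30 mm long, top at z = 136 mm; the open-topped notch 17 mm wide, floor z = 108 mm, below the seated bar; a stop post 12 mm long, top at z = 178 mm, too tall for the bar to pass. The bar is 14 mm wide: pressed on the post it is in line with the notch.
- buffer (a point): Middle of the grey housing (crate x -15 to 15, y -143 to -183 mm, top z = 122 mm) of the spring buffer at the crate's -y end. Its rubber-tipped plunger meets the lid at 0.088 m of the lid's travel and resists with 160 N/m: about 0.5 to 7 N where the bar is in line with the notch. It pushes the lid open again if that is let go unlatched.
- slide_lid (a joint): Closing travel of the plywood lid (154 x 228 x 8 mm, top z = 109 mm) along the crate's -y, in m: 0 wide open, 0.138 the end of travel. It starts at 0 to 0.035. The bar is in line with the notch at 0.11, give or take 0.018 with the keeper's place. Sliding takes about 1.5 N, more where the buffer is met.
- keeper (a joint): Shift of the keeper from its own clamped place, along the crate's -y, in m: 0 at the start whatever its place. Its screws hold it by friction: it slips when the bar or a finger pushes it along with over 22 N. It must not be shifted by more than 0.003.
- latch_bar (a joint): Angle of the latch bar in rad: 0 is level, resting on the lid (as at the start) or fully dropped in the notch; grows as the free end is raised, stop at 0.42. It must be above 0.15 to pass over the lug; lying on the lug it reads about 0.14. It falls by its own weight (about 0.2 kg).
- latch_grip (a point): Grip point on the bar's upright tab, 22 mm below its top. Tab: 24 mm along the bar, 16 mm thick (along the crate's y), from 7 to 62 mm above the bar's centre line; this point is 40 mm above that line, 180 mm from the pivot. The steel bar (14 x 14 x 207 mm) lies along the crate's x and overhangs the front wall. Bar level: z = 165 mm, crate x -150 mm, crate y 80 mm minus the lid's travel.
- latch_pivot (a point): Pivot of the bar in a bracket on the lid, on the bar's centre line, z = 125 mm, crate x +30 mm, same crate y as the grip tab. The pivot axis is along the crate's y.
- jar: Spice jar, upright, 44 mm diameter, 109 mm high, standing loose in front of and beside the crate. Origin: centre of its foot, z up.
Mind the look-alikes: they are no part of the job. There is more than one size of the jar; the one meant has the size given above.

How it is judged:
On the way:
1. the latch bar is raised high enough to pass over the keeper's lug (value of joint latch_bar above 0.14 rad), for 0.1 s.
At the end, for the whole second after the job is handed in: The lid is shut (travel over 0.087 m) with the latch bar dropped fully into the notch (bar angle under 0.03 rad; on the lug it would read 0.14), let go and staying so; the spice jar is upright (within 0.2 rad) (value of joint slide_lid above 0.087 m and value of joint latch_bar below 0.03 rad and angle between jar's own z axis and vertical below 0.2 rad); the robot touches nothing.
It fails at once if the keeper is shoved along its slots by more than 3 mm (value of joint keeper above 0.003 m or value of joint keeper below -0.003 m).
It fails at once if the spice jar is knocked over (angle between jar's own z axis and vertical above 0.5 rad).
It also fails if it takes over 38 s, if anything falls off the work surface, if the arm or the gripper's body presses on something with over 40 N, if the wrist force passes 120 N, or if a joint passes its speed limit or range.

## Working session

There is one attempt and no reset: what is moved stays moved. The work goes in short steps, each a Python script; the robot and the scene stay as the last script left them, time stands still between calls to the robot, and variables do not carry over. Pictures are saved under pics/ and viewed, and the job is handed in when it is done.

```bash
ls; mkdir -p pics; python3 - <<'E'
from plant import robot
import cv2,numpy as np
for n in ["scene","side","wrist"]:
    f=robot.grab_frame(n); cv2.imwrite(f"pics/{n}0.png",f["image"][:,:,::-1]); np.savez(f"{n}0.npz",**f)
    print(n,f["fx"],f["cx"],f["cy"],f["dist_coeffs"],f["R"],f["t"])
s=robot.sense(); print(s, robot.nose_length)
E
```

```text
pics
scene 590.494979581998 318.57216792876227 232.59166159302254 [-0.1829542  0.         0.         0.         0.       ] [[ 0.54127948 -0.84049249 -0.02426724]
 [-0.39195715 -0.22667805 -0.89162024]
 [ 0.74389926  0.49212746 -0.45213322]] [-0.41666813  0.2466292   1.6151035 ]
side 617.1071892213079 311.199806633979 236.33786532778925 [-0.18663769  0.          0.          0.          0.        ] [[-0.84131306 -0.54040378 -0.0124939 ]
 [-0.27015597  0.44038005 -0.85620159]
 [ 0.46819664 -0.71695828 -0.51649079]] [0.32081896 0.34675713 1.48284201]
wrist 422.82548189921465 319.4487775964835 237.79439191777126 [-0.06717525  0.          0.          0.          0.        ] [[ 0.45372339 -0.89114088 -0.00173588]
 [-0.84667633 -0.43169031  0.31109914]
 [-0.27798252 -0.13968322 -0.95037588]] [-0.67473103 -0.0395992   0.38084363]
{'t': 0.15, 'joint_pos': array([ 1.07106935,  0.46932165, -0.04861684,  1.53340607,  0.02408359,
        1.14104024, -0.08228527]), 'joint_velocities': array([-0.00122651, -0.00308469, -0.00048797, -0.00364892,  0.00032988,
        0.0006005 ,  0.00018186]), 'effort': array([ 7.29183284e-04, -5.10766518e+01, -4.64759418e-02, -2.37976527e+01,
        1.08300798e-02,  5.36930747e-03,  1.61242752e-07]), 'tcp_pos': array([ 0.30601096, -0.60111585,  0.21666415]), 'tcp_rot': array([ 3.14156616e+00,  1.59056084e-03, -1.09991664e+00]), 'wrist_force': array([-1.44408474, -0.30830917, -0.06431368]), 'torque': array([ 0.00217565, -0.01192774, -0.00737803]), 'opening': 0.9997446034829058} 0.011
```

View pics/scene0.png

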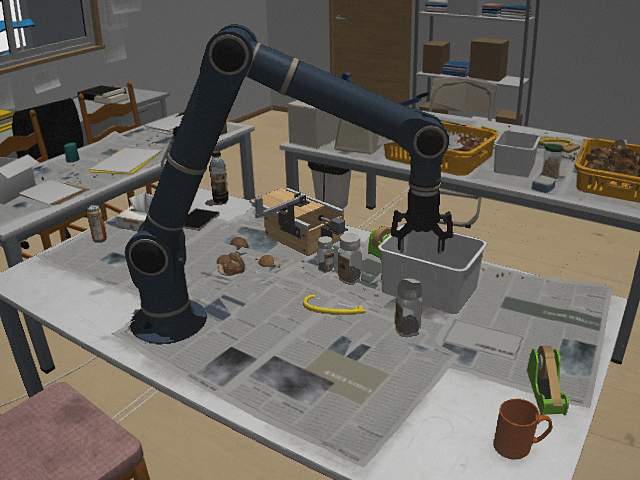

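View pics/side0.png

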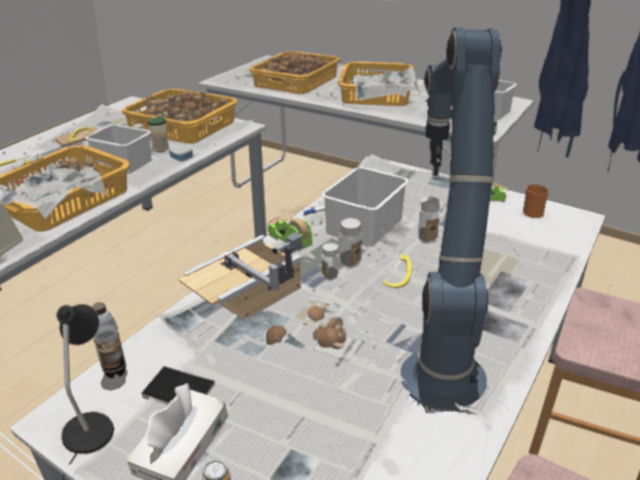

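```bash
cat > h.py <<'E'
import numpy as np,cv2
def load(n): 
    return dict(np.load(n+".npz"))
def K(f): return np.array([[f["fx"],0,f["cx"]],[0,f["fy"],f["cy"]],[0,0,1.]])
def world(f,px):
    px=np.array(px,float).reshape(-1,1,2); u=cv2.undistortPoints(px,K(f),f["dist_coeffs"])[:,0]
    o=[]
    for (c,r),(x,y) in zip(px[:,0],u):
        z=f["range_z"][int(round(r)),int(round(c))]; o.append(f["R"].T@(np.array([x*z,y*z,z])-f["t"]))
    return np.array(o)
def ray(f,px,zw):
    u=cv2.undistortPoints(np.array(px,float).reshape(-1,1,2),K(f),f["dist_coeffs"])[:,0]
    o=[]
    for x,y in u:
        d=f["R"].T@np.array([x,y,1]); c=-f["R"].T@f["t"]; o.append(c+d*(zw-c[2])/d[2])
    return np.array(o)
def proj(f,X):
    return cv2.projectPoints(np.array(X,float).reshape(-1,1,3),cv2.Rodrigues(f["R"])[0],f["t"],K(f),f["dist_coeffs"])[0][:,0]
def cloud(f):
    v,u=np.mgrid[0:480,0:640]; px=np.stack([u,v],-1).reshape(-1,1,2).astype(float)
    n=cv2.undistortPoints(px,K(f),f["dist_coeffs"])[:,0]; z=f["range_z"].reshape(-1,1)
    P=np.hstack([n*z,z])-f["t"]; return (P@f["R"]).reshape(480,640,3)
E
python3 - <<'E'
from h import *
f=load("scene0"); c=f["image"][175:300,235:435,::-1]; cv2.imwrite("pics/sc1.png",cv2.resize(c,None,fx=4,fy=4,interpolation=cv2.INTER_CUBIC))
f=load("side0"); c=f["image"][205:325,165:365,::-1]; cv2.imwrite("pics/si1.png",cv2.resize(c,None,fx=4,fy=4,interpolation=cv2.INTER_CUBIC))
E
```

```text
(no output)
```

View pics/sc1.png

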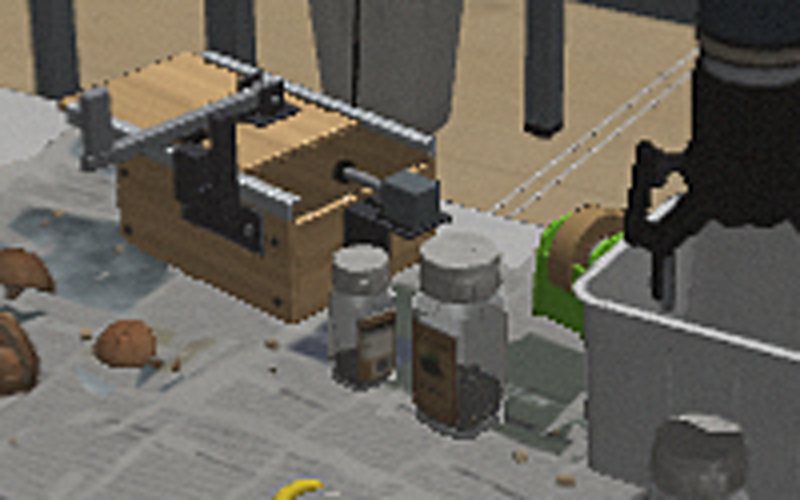

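View pics/si1.png

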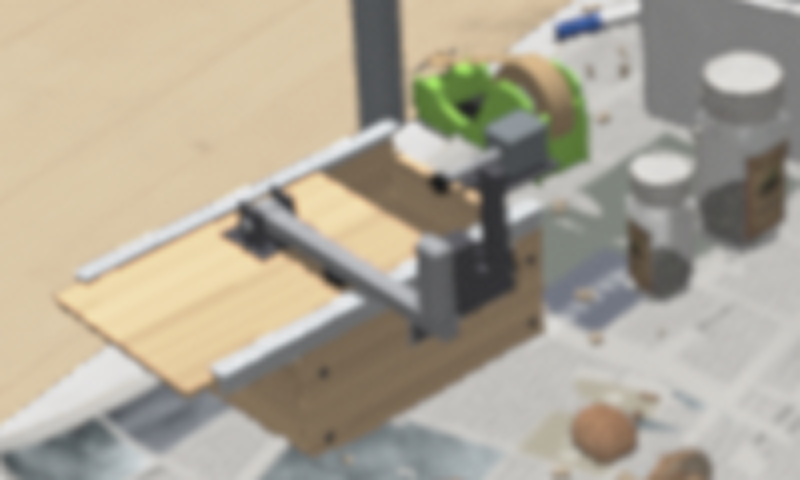

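View pics/wrist0.png

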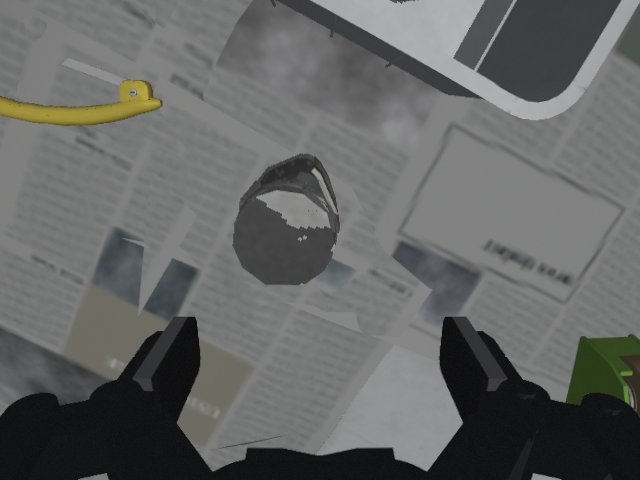

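```bash
python3 - <<'E'
from h import *
np.set_printoptions(precision=4,suppress=True)
f=load("scene0"); P=cloud(f); g=load("side0"); Q=cloud(g)
def crop(sx,sy,x0,y0): return [(x0+a/4,y0+b/4) for a,b in zip(sx,sy)]
print("scene jar pts", world(f,[(325,243),(325,262),(349,240),(349,262),(408,290),(408,310)]))
A=world(f,[(325,243),(349,238),(408,284)]);
# jars: cluster
for nm,(cx,cy) in dict(small=(world(f,[(325,258)])[0][:2]),big=(world(f,[(349,262)])[0][:2]),third=(world(f,[(408,310)])[0][:2])).items():
  for X in (P,Q):
    X=X.reshape(-1,3); m=(np.hypot(X[:,0]-cx,X[:,1]-cy)<.09)&(X[:,2]>.015)&(X[:,2]<.2)
    Y=X[m]; 
    if len(Y)>20: print(nm,len(Y),Y.min(0),Y.max(0),Y[:,2].max(), np.percentile(Y[:,2],98))
# crate points scene crop offset 235,175
S={'rail front right end':(296,205),'crate bottom corner':(292,320),'tab top':(95,92),'post top':(222,110),'pivot':(270,88),'buffer top':(410,180)}
for k,v in S.items(): 
    q=(235+v[0]/4,175+v[1]/4); print(k,world(f,[q]))
S={'tab top':(436,240),'post':(495,180),'pivot':(255,210),'lid':(180,300),'buf':(520,125)}
for k,v in S.items():
    q=(165+v[0]/4,205+v[1]/4); print('side',k,world(g,[q]))
E
```

```text
scene jar pts [[ 0.4477 -0.2336  0.1039]
 [ 0.4383 -0.2381  0.0436]
 [ 0.4294 -0.3281  0.1472]
 [ 0.417  -0.3353  0.0822]
 [ 0.2713 -0.5899  0.1472]
 [ 0.2657 -0.5956  0.0923]]
small 858 [ 0.409  -0.3256  0.0152] [ 0.4913 -0.1969  0.1529] 0.15290594696131893 0.14915887387220264
small 1392 [ 0.377  -0.3244  0.015 ] [ 0.4909 -0.1533  0.1535] 0.15345721918049904 0.1487359982987356
big 1067 [ 0.3293 -0.4235  0.0152] [ 0.479  -0.2464  0.1562] 0.15621617358305884 0.15037354472947612
big 1021 [ 0.3304 -0.425   0.015 ] [ 0.48   -0.2635  0.1564] 0.1564058420503195 0.15105332853220219
third 1304 [ 0.183  -0.6177  0.015 ] [ 0.3306 -0.5461  0.1514] 0.15144318475393675 0.1492731118907647
third 865 [ 0.2588 -0.615   0.0159] [ 0.3339 -0.5351  0.1551] 0.15508750859522924 0.15100962863122408
rail front right end [[ 0.6748 -0.0209  0.0106]]
crate bottom corner [[ 0.5011 -0.1324  0.0083]]
tab top [[0.4701 0.0307 0.187 ]]
post top [[ 0.5925 -0.0051  0.1315]]
pivot [[ 0.6364 -0.0246  0.1393]]
buffer top [[ 0.5659 -0.2066  0.1253]]
side tab top [[0.4717 0.032  0.1866]]
side post [[ 0.4911 -0.0626  0.1747]]
side pivot [[0.6445 0.0104 0.1384]]
side lid [[0.642  0.0967 0.1146]]
side buf [[ 0.5721 -0.2102  0.1167]]
```

```bash
python3 - <<'E'
from h import *
from scipy.optimize import least_squares
np.set_printoptions(precision=4,suppress=True)
C=[cloud(load(n)).reshape(-1,3) for n in("scene0","side0")]
A=np.vstack(C)
W=A[(A[:,2]>.012)&(A[:,2]<.09)&(A[:,0]>.4)&(A[:,0]<.8)&(A[:,1]>-.3)&(A[:,1]<.25)]
W=W[np.hypot(W[:,0]-.455,W[:,1]+.234)>.05]
im=np.full((440,560,3),255,np.uint8)
def dr(X,c):
    for p in X: 
        u,v=int((.3-p[1])*800),int((.85-p[0])*800)
        if 0<=u<560 and 0<=v<440: im[v,u]=c
H=A[(A[:,2]>.1)&(A[:,2]<.2)&(A[:,0]>.3)]
dr(W,(200,0,0)); dr(H[H[:,2]<.118],(0,180,0)); dr(H[(H[:,2]>.118)&(H[:,2]<.15)],(0,0,220)); dr(H[H[:,2]>.15],(0,0,0))
cv2.imwrite("pics/top.png",im)
np.save("A.npy",A)
E
```

```text
(no output)
```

View pics/top.png

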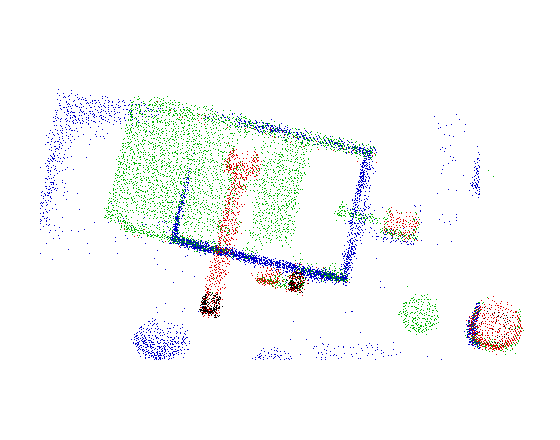

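```bash
python3 - <<'E'
from h import *
from scipy.optimize import least_squares
np.set_printoptions(precision=4,suppress=True)
A=np.load("A.npy")
A=A[(A[:,0]>.35)&(A[:,0]<.85)&(A[:,1]>-.32)&(A[:,1]<.3)&(A[:,2]>.012)&(A[:,2]<.25)]
W=A[(A[:,2]>.03)&(A[:,2]<.07)]
def tocr(p,X):
    c,s=np.cos(p[2]),np.sin(p[2]); d=X[:,:2]-p[:2]; return np.c_[d[:,0]*c+d[:,1]*s,-d[:,0]*s+d[:,1]*c]
# initial
p=np.array([.605,-.018,-.2])
for it in range(8):
    L=tocr(p,W); tol=.02 if it<3 else .008
    fr=W[(abs(L[:,0]+.085)<tol)&(abs(L[:,1])<.095)]
    ri=W[(abs(L[:,1]+.110)<tol)&(abs(L[:,0])<.075)]
    res=lambda p:np.r_[tocr(p,fr)[:,0]+.085,tocr(p,ri)[:,1]+.110]
    p=least_squares(res,p,loss="soft_l1",f_scale=.002).x
print(p,len(fr),len(ri),np.abs(res(p)).mean())
L=np.c_[tocr(p,A),A[:,2]]
def st(m,n): 
    X=L[m]; print(n,len(X),'\n p2',np.percentile(X,2,0),'\n p98',np.percentile(X,98,0))
t=(L[:,2]>.165)&(L[:,0]<-.125)&(L[:,0]>-.18)&(L[:,1]>-.1)
st(t,"tab")
st((L[:,2]>.15)&(L[:,0]<-.08)&(L[:,0]>-.12)&(L[:,1]<.03),"post")
st((L[:,2]>.122)&(L[:,2]<.136)&(L[:,0]<.0)&(L[:,0]>-.08)&(abs(L[:,1])<.15),"bar")
st((L[:,2]>.105)&(L[:,2]<.15)&(L[:,0]<-.088)&(L[:,0]>-.12)&(L[:,1]<.04),"keeper")
st((L[:,2]>.10)&(L[:,1]<-.14)&(abs(L[:,0])<.03),"buffer")
lid=(abs(L[:,2]-.109)<.004)&(abs(L[:,0])<.06); st(lid,"lid")
J=A[np.hypot(A[:,0]-.45,A[:,1]+.234)<.04]; top=J[J[:,2]>.1]; print("jar",top.mean(0),(top.min(0)+top.max(0))/2,top.max(0)-top.min(0),tocr(p,top.mean(0)[None]))
np.save("pose.npy",p)
f=load("side0")
K=L[(L[:,0]<-.085)&(L[:,0]>-.12)&(L[:,1]<.04)&(L[:,2]>.1)]
h=np.histogram2d(K[:,1],K[:,2],bins=[np.arange(-.08,.05,.004),np.arange(.1,.2,.01)])[0].astype(int);print(np.c_[np.arange(-80,44,4)[:len(h)],h])
E
```

```text
[ 0.6089 -0.0383 -0.2187] 879 280 0.0026995850643734692
tab 151 
 p2 [-0.1667  0.0312  0.1658] 
 p98 [-0.1385  0.0543  0.19  ]
post 151 
 p2 [-0.1134 -0.2983  0.1506] 
 p98 [-0.0856 -0.0466  0.1812]
bar 200 
 p2 [-0.078   0.03    0.1228] 
 p98 [-0.0005  0.0522  0.1357]
keeper 809 
 p2 [-0.1188 -0.307   0.1058] 
 p98 [-0.0892  0.0367  0.1492]
buffer 299 
 p2 [-0.0213 -0.1897  0.1007] 
 p98 [ 0.0128 -0.1456  0.1259]
lid 2238 
 p2 [-0.0569 -0.1606  0.1055] 
 p98 [0.0563 0.1916 0.1127]
jar [ 0.4547 -0.224   0.1081] [ 0.457  -0.2234  0.1076] [0.0509 0.0502 0.0149] [[-0.1102 -0.2148]]Traceback (most recent call last):
  File "<stdin>", line 32, in <module>
    res = self.concatenate(tuple(objs), axis=axis)
ValueError: all the input array dimensions except for the concatenation axis must match exactly, but along dimension 0, the array at index 0 has size 31 and the array at index 1 has size 32
```

```bash
cat >> h.py <<'E'
from scipy.spatial.transform import Rotation as Ro
P=np.load("pose.npy") 
def c2w(v):
    c,s=np.cos(P[2]),np.sin(P[2]); return np.array([P[0]+c*v[0]-s*v[1],P[1]+s*v[0]+c*v[1],v[2]])
def att(a,yaw0):
    ey=np.array([-np.sin(P[2]),np.cos(P[2]),0])
    return Ro.from_rotvec(ey*a)*Ro.from_euler("xyz",[np.pi,0,yaw0])
def pose(a,y,dx=0,yaw0=P[2]-np.pi/2,dz=0,xo=0):
    """grasp point on the tab at bar angle a, lid at tab crate-y y; returns tcp pos, rpy. xo: measured crate-x offset"""
    g=np.array([.030-.18*np.cos(a)+.04*np.sin(a)+xo, y, .125+.18*np.sin(a)+.04*np.cos(a)+dz])
    R=att(a,yaw0); return c2w(g)+R.as_matrix()[:,2]*.008, R.as_euler("xyz")
E
python3 - <<'E'
from plant import robot
from h import *
np.set_printoptions(precision=4,suppress=True)
q=robot.sense()["joint_pos"]
for y0 in (P[2]-np.pi/2,P[2]+np.pi/2):
  for a,y,dz in((0,.043,.14),(0,.043,0),(.24,.043,0),(.24,-.05,0)):
    p,r=pose(a,y,yaw0=y0,dz=dz); print(p,r,robot.inverse_kinematics(p,r))
A=np.load("A.npy");c,s=np.cos(P[2]),np.sin(P[2]);d=A[:,:2]-P[:2];L=np.c_[d[:,0]*c+d[:,1]*s,-d[:,0]*s+d[:,1]*c,A[:,2]]
K=L[(L[:,2]>.145)&(L[:,2]<.19)&(L[:,0]<-.08)&(L[:,0]>-.12)&(abs(L[:,1])<.09)]
print(np.percentile(K,[2,10,50,90,98],axis=0))
robot.move_straight([.306,-.601,.36],vel=.3)
p,r=pose(0,.041,dz=.13); robot.goto(p,r)
s=robot.sense(); print(s["t"],s["tcp_pos"],s["wrist_force"])
f=robot.grab_frame("wrist"); cv2.imwrite("pics/w1.png",f["image"][:,:,::-1]); np.savez("w1.npz",**f)
E
```

```text
[0.4718 0.0363 0.297 ] [-3.1416  0.     -1.7895] [ 0.3416  0.1035 -0.545   1.8585  0.0576  1.1951 -2.0117]
[0.4718 0.0363 0.157 ] [-3.1416  0.     -1.7895] [ 0.2384  0.2461 -0.4671  2.044   0.1426  0.882  -2.097 ]
[0.4843 0.0335 0.1989] [ 2.9016  0.     -1.7895] [ 0.1608  0.3286 -0.3331  1.8306  0.0171  1.2225 -1.9646]
[ 0.4641 -0.0573  0.1989] [ 2.9016  0.     -1.7895] [ 0.2416  0.2938 -0.2235  1.87    0.0183  1.2204 -1.7781]
[0.4718 0.0363 0.297 ] [3.1416 0.     1.3521] [ 0.6469  0.1489 -0.8917  1.8457  0.124   1.2045  1.0682]
[0.4718 0.0363 0.157 ] [3.1416 0.     1.3521] [ 0.5619  0.3251 -0.8647  2.0287  0.3101  0.9213  0.8844]
[0.4843 0.0335 0.1989] [-2.9016  0.      1.3521] [ 0.5299  0.4268 -0.8279  1.8107  0.2051  1.2565  0.9821]
[ 0.4641 -0.0573  0.1989] [-2.9016  0.      1.3521] [ 0.6652  0.3817 -0.7677  1.847   0.198   1.2538  1.1718]
[[-0.1135 -0.0658  0.146 ]
 [-0.1111 -0.0624  0.1496]
 [-0.104  -0.0541  0.1651]
 [-0.0939 -0.0486  0.1778]
 [-0.0895 -0.046   0.181 ]]
3.125 [0.4717 0.0335 0.2869] [0.1992 0.71   0.2088]
```

View pics/w1.png

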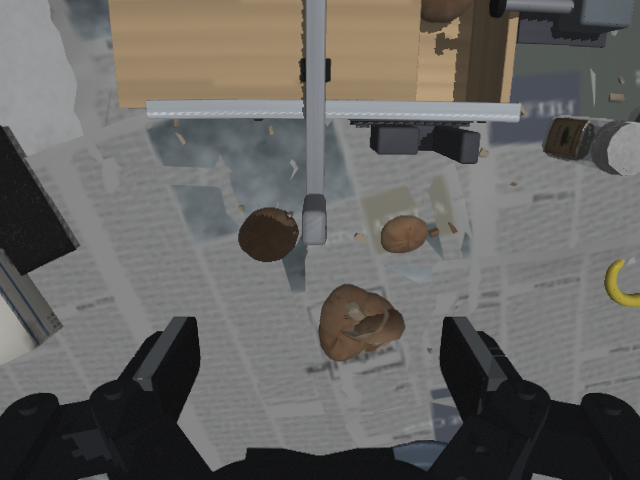

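```bash
python3 - <<'E'
from h import *
f=load("w1"); cv2.imwrite("pics/w1c.png",cv2.resize(f["image"][90:260,280:490,::-1],None,fx=3.8,fy=3.5,interpolation=cv2.INTER_CUBIC))
E
```

```text
(no output)
```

View pics/w1c.png

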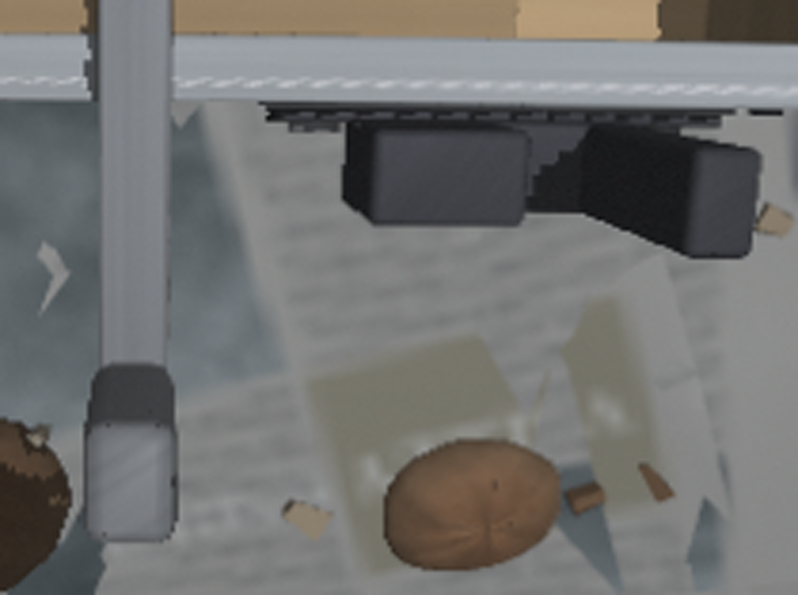

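```bash
python3 - <<'E'
from h import *
np.set_printoptions(precision=4,suppress=True)
f=load("w1")
px=lambda u,v:(280+u/3.8,90+v/3.5)
def cr(X): 
    c,s=np.cos(P[2]),np.sin(P[2]);d=X[:,:2]-P[:2];return np.c_[d[:,0]*c+d[:,1]*s,-d[:,0]*s+d[:,1]*c]
for n,z,c in (("tab",.187,[(85,420),(178,420),(178,542),(85,542)]),("post",.178,[(692,145),(758,145),(752,257),(690,257)]),("lug",.136,[(372,128),(528,128),(524,225),(376,225)])):
    r=cr(ray(f,[px(*q) for q in c],z)); print(n,r.tolist(),r.mean(0))
r=cr(ray(f,[(147,100),(520,104)],.114)); print("rail",r, np.arctan2(*(r[1]-r[0])))
E
```

```text
tab [[-0.13410241315609214, 0.0511036361260832], [-0.13412586836887916, 0.03580670556551267], [-0.15717285449847052, 0.03571346076490734], [-0.15715032713736424, 0.05142106186186014]] [-0.1456  0.0435]
post [[-0.0863697221029795, -0.04772143985999293], [-0.08624970828132607, -0.05863989425665818], [-0.1060498623506347, -0.05972404150606903], [-0.10612617973042156, -0.04924882892751674]] [-0.0962 -0.0538]
lug [[-0.08623254844006736, -0.0010626913881816927], [-0.08607921752144196, -0.03031446513761507], [-0.10565142721502382, -0.030814000426421417], [-0.10575378345297588, -0.0025543233801164113]] [-0.0959 -0.0162]
rail [[-0.0668  0.1703]
 [-0.0697 -0.1119]] -3.1314286854292286
```

```bash
python3 - <<'E'
from plant import robot
from h import *
np.set_printoptions(precision=4,suppress=True)
p,r=pose(0,.0435,dz=.04); robot.goto(p,r)
p,r=pose(0,.0435); print(robot.move_straight(p,vel=.08,contact_N=8))
robot.grip(0.0,strength=30)
s=robot.sense(); print(s["t"],p,s["tcp_pos"],s["wrist_force"],s["opening"])
f=robot.grab_frame("side"); cv2.imwrite("pics/s2.png",cv2.resize(f["image"][165:325,165:365,::-1],None,fx=3.5,fy=3.5))
f=robot.grab_frame("wrist"); cv2.imwrite("pics/w2.png",f["image"][:,:,::-1])
E
```

```text
False
4.9083 [0.4719 0.0367 0.157 ] [0.472  0.0368 0.1572] [-0.7228 -0.1108  1.8209] 0.18328559032637654
```

View pics/w2.png

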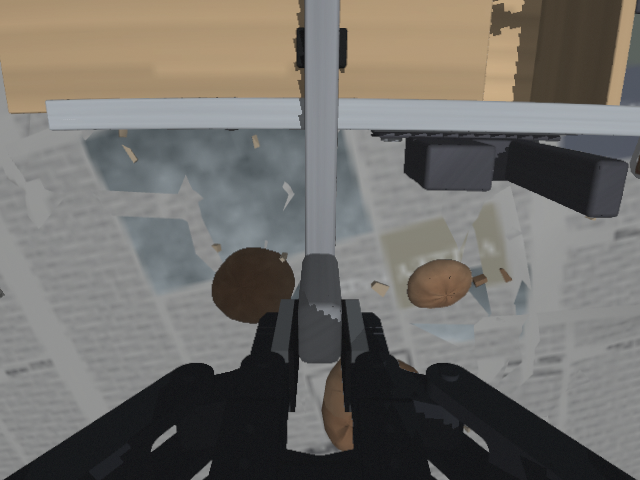

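View pics/s2.png

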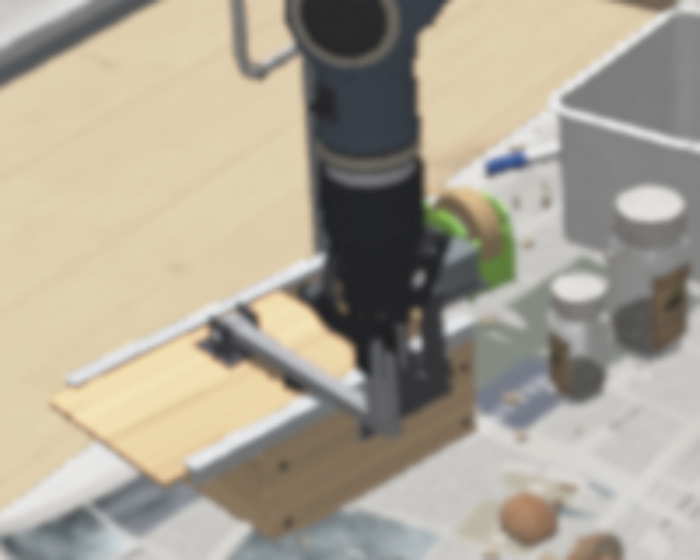

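```bash
cat >> h.py <<'E'
def rig(a,y,XO=.003,dz=0):
    piv=np.array([.030+XO,0,.125]); g0=np.array([-.150,0,.165+dz])
    g=piv+Ro.from_rotvec([0,a,0]).apply(g0-piv); g[1]=y
    R=att(a,P[2]-np.pi/2); return c2w(g)+R.as_matrix()[:,2]*.008, R.as_euler("xyz")
def wf(s):
    c,q=np.cos(P[2]),np.sin(P[2]); F=s["wrist_force"]; return np.array([F[0]*c+F[1]*q,-F[0]*q+F[1]*c,F[2]])
E
python3 - <<'E'
from plant import robot
from h import *
np.set_printoptions(precision=4,suppress=True)
for a in (.08,.16,.23):
    p,r=rig(a,.0435); robot.move_straight(p,vel=.06,attitude=r); s=robot.sense(); print(a,s["t"],s["tcp_pos"]-p,"Fcrate",wf(s),s["opening"])
f=robot.grab_frame("side"); cv2.imwrite("pics/s3.png",cv2.resize(f["image"][165:325,165:365,::-1],None,fx=3.5,fy=3.5))
f=robot.grab_frame("wrist"); cv2.imwrite("pics/w3.png",f["image"][:,:,::-1])
E
```

```text
0.08 5.4083 [-0.0003  0.0001 -0.0007] Fcrate [ 0.0764  1.3177 -1.1528] 0.1771803006108017
0.16 5.8083 [-0.0003  0.0001 -0.0007] Fcrate [ 0.3436  0.1541 -0.5317] 0.17198352288142735
0.23 6.175 [-0.0003 -0.     -0.0007] Fcrate [-1.6123 -0.5549 -0.5889] 0.17485871912080062
```

View pics/w3.png

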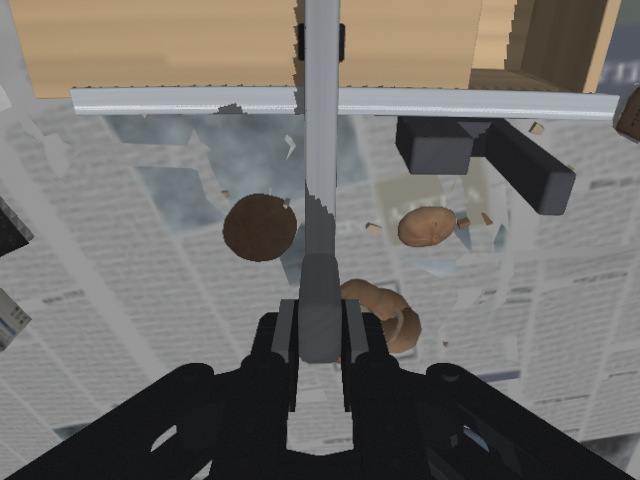

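View pics/s3.png

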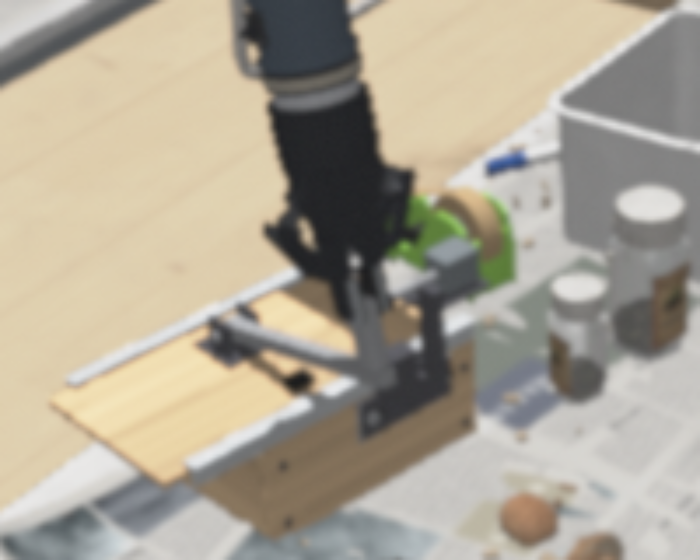

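```bash
python3 - <<'E'
from plant import robot
from h import *
np.set_printoptions(precision=4,suppress=True)
for y,v,n in ((.02,.05,12),(-.010,.05,12),(-.026,.03,12)):
    p,r=rig(.23,y); h=robot.move_straight(p,vel=v,contact_N=n); s=robot.sense(); print(y,h,s["t"],s["tcp_pos"]-p,"Fcrate",wf(s))
    if h: break
f=robot.grab_frame("wrist"); cv2.imwrite("pics/w4.png",f["image"][:,:,::-1])
E
```

```text
0.02 False 6.8917 [-0.0005 -0.0012 -0.0001] Fcrate [-2.233  -1.4949 -0.4918]
-0.01 False 7.6417 [-0.0006 -0.0008 -0.0001] Fcrate [-3.9346 -1.3653 -0.0828]
-0.026 False 8.325 [-0.0003  0.0006  0.0001] Fcrate [-4.6332  2.8006  1.664 ]
```

View pics/w4.png

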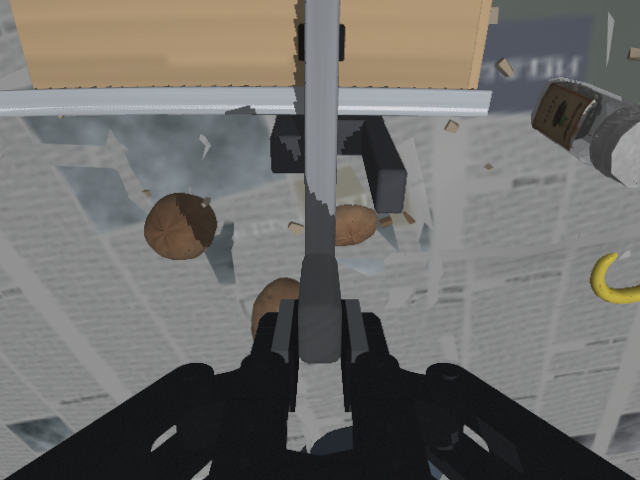

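```bash
python3 - <<'E'
from plant import robot
from h import *
np.set_printoptions(precision=4,suppress=True)
y=-.026; prev=None
while y>-.056:
    y-=.003; p,r=rig(.23,y); h=robot.move_straight(p,vel=.012,contact_N=6); s=robot.sense()
    c,q=np.cos(P[2]),np.sin(P[2]); d=s["tcp_pos"][:2]-P[:2]; ya=-d[0]*q+d[1]*c
    F=wf(s); print(round(y,4),h,round(s["t"],2),round(ya,4),F)
    if h or F[1]>13: break
f=robot.grab_frame("wrist"); cv2.imwrite("pics/w5.png",f["image"][:,:,::-1])
E
```

```text
-0.029 False 8.78 -0.0279 [-5.4948  2.3043  1.5549]
-0.032 False 9.18 -0.0307 [-4.6653  4.173   0.5262]
-0.035 False 9.57 -0.0335 [-4.2689  4.5239  0.6473]
-0.038 False 9.97 -0.0363 [-4.4293  4.9254  0.9943]
-0.041 False 10.38 -0.039 [-4.7837  4.7664  0.8904]
-0.044 False 10.78 -0.0409 [-4.7267  7.5706  0.5174]
-0.047 True 11.03 -0.04 [ 0.7156  3.5049 -1.3129]
```

View pics/w5.png

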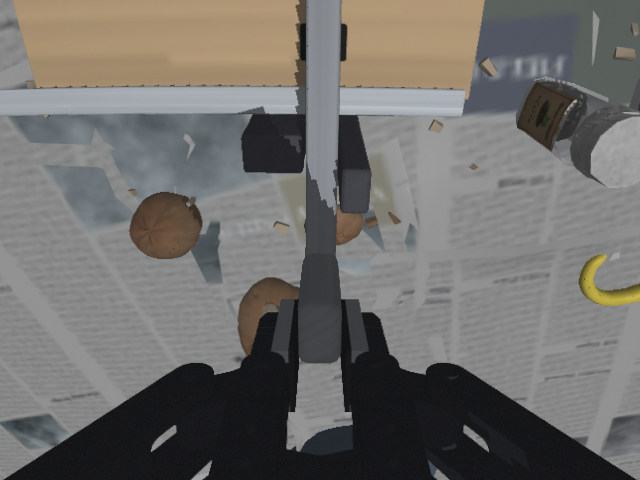

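```bash
python3 - <<'E'
from plant import robot
from h import *
np.set_printoptions(precision=4,suppress=True)
def ya(s):
    c,q=np.cos(P[2]),np.sin(P[2]); d=s["tcp_pos"][:2]-P[:2]; return -d[0]*q+d[1]*c
s=robot.sense(); print(s["t"],ya(s),wf(s))
robot.sleep(.1); s=robot.sense(); print(s["t"],ya(s),wf(s))
for a in (.19,.15,.12,.09):
    p,r=rig(a,-.042); h=robot.move_straight(p,vel=.03,attitude=r,contact_N=8); s=robot.sense(); print(a,h,s["t"],ya(s),s["tcp_pos"][2]-p[2],wf(s))
    if h: break
f=robot.grab_frame("wrist"); cv2.imwrite("pics/w6.png",f["image"][:,:,::-1])
E
```

```text
11.0833 -0.039956760758852135 [ 0.121   3.5344 -1.4726]
11.1833 -0.03994122542611638 [ 2.3953  3.5322 -2.2107]
0.19 False 11.55 -0.040252386526838 1.2163799036318812e-05 [-1.004   5.5245 -0.907 ]
0.15 False 11.95 -0.04024168553948665 1.7497642644970224e-05 [-0.6729  6.2963 -0.4916]
0.12 False 12.2833 -0.040203151809722594 -5.533384795280982e-06 [-1.2104  5.8503 -0.3832]
0.09 False 12.6167 -0.04018550782532008 -9.043703858846452e-06 [-1.7231  5.6884 -0.7565]
```

View pics/w6.png

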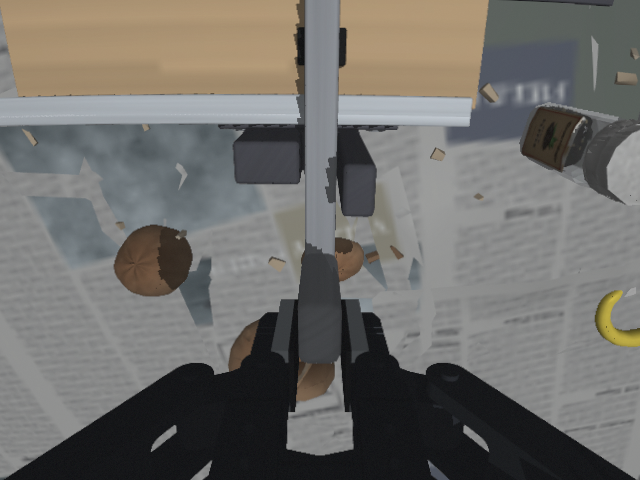

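```bash
python3 - <<'E'
from plant import robot
from h import *
np.set_printoptions(precision=4,suppress=True)
def ya(s):
    c,q=np.cos(P[2]),np.sin(P[2]); d=s["tcp_pos"][:2]-P[:2]; return -d[0]*q+d[1]*c
for a in (.05,.02,.0,-.01,-.02):
    p,r=rig(a,-.042); h=robot.move_straight(p,vel=.02,attitude=r,contact_N=6); s=robot.sense(); print(a,h,s["t"],ya(s),s["tcp_pos"][2],p[2],wf(s))
    if h or wf(s)[2]>8: break
for n in("wrist","side","scene"):
    f=robot.grab_frame(n); np.savez(n+"7.npz",**f); cv2.imwrite(f"pics/{n}7.png",f["image"][:,:,::-1])
    if n!="wrist":
        x0,y0=(165,165) if n=="side" else (235,165)
        cv2.imwrite(f"pics/{n}7.png",cv2.resize(f["image"][y0:y0+150,x0:x0+200,::-1],None,fx=4,fy=4,interpolation=cv2.INTER_CUBIC))
E
```

```text
0.05 False 13.1917 -0.04019899153154303 0.16610539390319878 0.1661061963091731 [-1.5941  5.9393 -1.5059]
0.02 False 13.6167 -0.04027121489143222 0.1606109289286185 0.16065335621821045 [-1.896   6.3821 -1.2744]
0.0 True 13.8833 -0.039163411544346695 0.15715467530316196 0.157 [-0.2404  3.3157  3.6724]
```

View pics/wrist7.png

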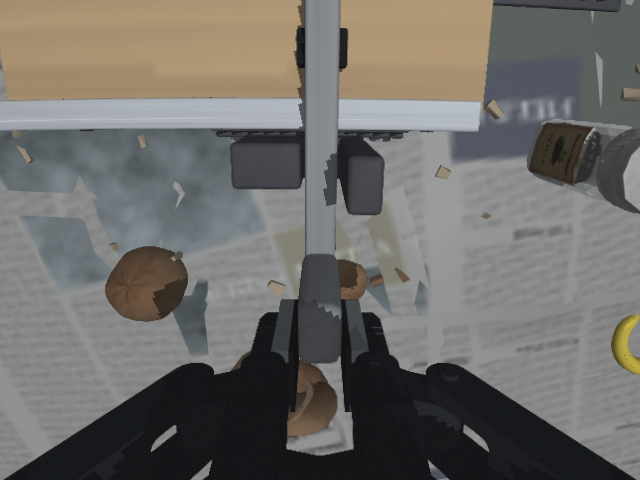

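View pics/scene7.png

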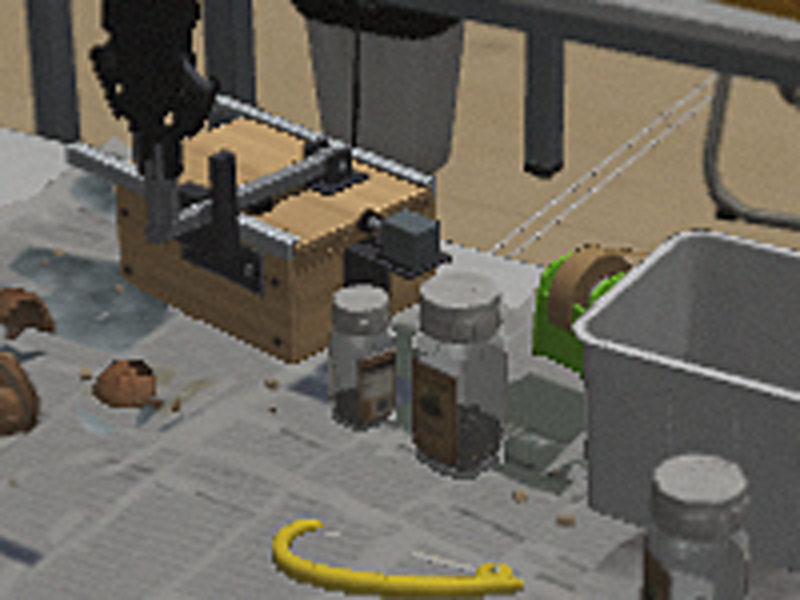

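```bash
python3 - <<'E'
from plant import robot
from h import *
np.set_printoptions(precision=4,suppress=True)
robot.grip(0.7); s=robot.sense(); print(s["t"],wf(s),s["opening"])
p=s["tcp_pos"].copy(); p[2]+=.12; robot.move_straight(p,vel=.12)
c=P[2]; p2=p+np.array([-np.cos(c),-np.sin(c),0])*0.02; 
s=robot.sense(); print(s["t"],wf(s))
for n in("wrist","side","scene"):
    f=robot.grab_frame(n); np.savez(n+"8.npz",**f); im=f["image"][:,:,::-1]
    if n!="wrist":
        x0,y0=(165,165) if n=="side" else (235,165)
        im=cv2.resize(im[y0:y0+150,x0:x0+200],None,fx=4,fy=4,interpolation=cv2.INTER_CUBIC)
    cv2.imwrite(f"pics/{n}8.png",im)
A=np.vstack([cloud(load(n)).reshape(-1,3) for n in("scene8","side8")]); d=A[:,:2]-P[:2];c,q=np.cos(P[2]),np.sin(P[2]);L=np.c_[d[:,0]*c+d[:,1]*q,-d[:,0]*q+d[:,1]*c,A[:,2]]
t=L[(L[:,2]>.15)&(L[:,2]<.22)&(L[:,0]<-.125)&(L[:,0]>-.18)&(abs(L[:,1])<.09)]; print("tab",len(t),np.percentile(t,[2,50,98],axis=0))
t=L[(L[:,2]>.115)&(L[:,2]<.15)&(L[:,0]<-.02)&(L[:,0]>-.08)&(abs(L[:,1]+.04)<.02)]
print("bar slope",np.polyfit(t[:,0],t[:,2],1),len(t))
B=np.load("A.npy"); d=B[:,:2]-P[:2];L=np.c_[d[:,0]*c+d[:,1]*q,-d[:,0]*q+d[:,1]*c,B[:,2]]
t=L[(L[:,2]>.115)&(L[:,2]<.15)&(L[:,0]<-.02)&(L[:,0]>-.08)&(abs(L[:,1]-.043)<.02)];print("slope before",np.polyfit(t[:,0],t[:,2],1),len(t))
E
```

```text
14.525 [ 0.0438 -0.4464 -0.1232] 0.6966425364864441
15.675 [0.8019 0.9614 0.0158]
tab 238 [[-0.1652 -0.0501  0.1511]
 [-0.1559 -0.0377  0.1714]
 [-0.1391 -0.0269  0.1893]]
bar slope [0.0037 0.1285] 193
slope before [0.062  0.1313] 208
```

View pics/wrist8.png

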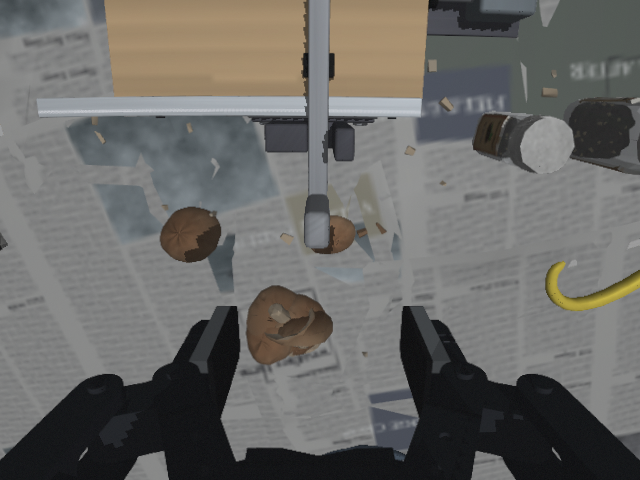

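View pics/side8.png

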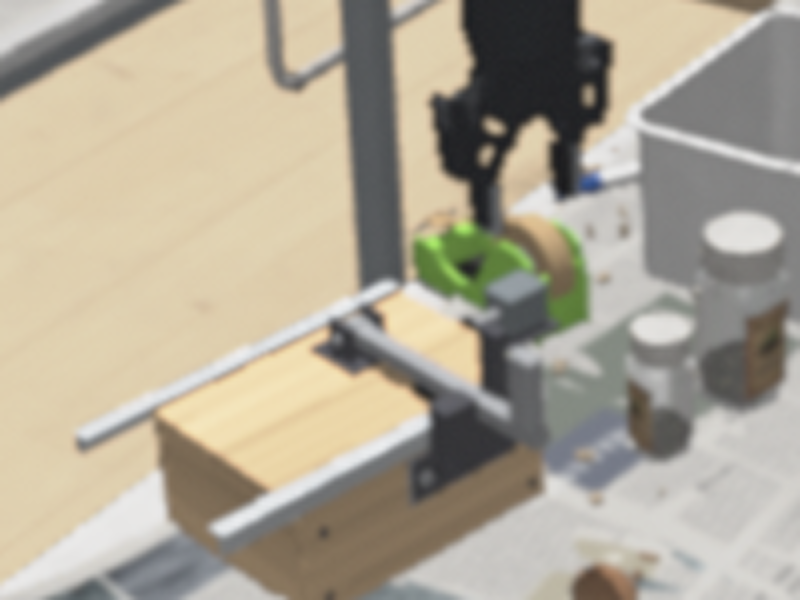

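View pics/scene8.png

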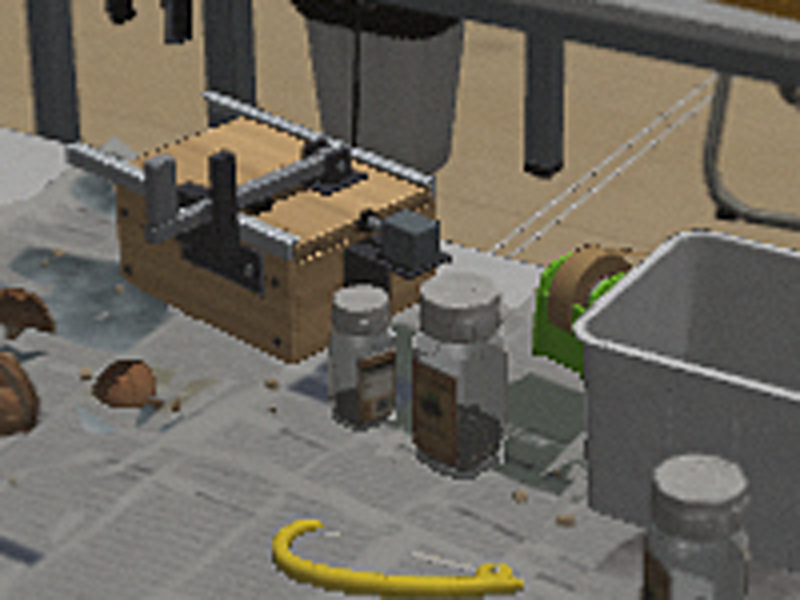

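```bash
python3 -c "
from plant import robot
robot.close_job(); print(robot.sense()['t'])"
```

```text
the job is handed in; nothing more can be done
the job is handed in; nothing more can be done
```

I closed and latched the crate and handed the job in about 16 s into the 38 s allowed. No verdict is reported, so the result rests on my own checks.

**What I did:** I gripped the tab and raised the bar to about 0.23 rad along its arc. I slid the lid shut, creeping the last part until the bar met the stop post, at about 7.6 N along the slide. That is well under the keeper's 22 N slip force. I then lowered the bar, still gripped, until it touched bottom at about 0 rad, released it and moved the gripper 12 cm up.

**Last checks after release:**
- **Bar:** it lies between lug and post. The tab top reads z of about 189 mm against 190 mm at the start, and the fitted bar slope is 0.004, so it is level.
- **Lid:** the tab moved from about +43 to −38 mm in crate y. That puts the lid's travel at about 0.115 to 0.12 m, past the 0.087 m limit, and it stayed there against the buffer.
- **Jar:** of the three jars in the scene view, at pixels (325, 254), (349, 258) and (408, 306), I took the first as the one meant. It measured about 0.107 m high, the others about 0.15 m. It stands upright and untouched.
- **Contact:** the wrist force is near zero, so the robot touches nothing.

**Disagreements:** the wrist and fixed cameras differed by about 5 mm along crate x, and the rail edge suggested a yaw error of about 0.01 rad. The bar slope before lifting fitted 0.06 where it should have been 0, so that slope reading is weak evidence. The keeper's shift was not measured directly, only judged from the force readings.

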